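Fit a V-nest to a quick-change fixture and draw it tight with its cam lock

ROBOT

A 6-joint arm with a two-finger parallel gripper is mounted at the origin on a cart in front of the work surface, level with it; the furniture and walls round the work are solid. World frame = base frame: x ahead of the robot, y to its left, z up, the work surface at z = 0. Lengths are in m, angles in rad, forces in N, time in s.
With the tool pointing down it reaches from about 0.425 to 0.95 m from the base axis. Payload 3.5 kg.
Tool frame: the origin (TCP) lies at the very end of the fingers, on their centre line; the grasp point (between the pads) lies 19 mm behind it; z points along the fingers, y is the direction in which the jaws open and shut (so a half turn about z gives the same grasp; the last joint's range is limited). The gripper opens to 85 mm and grips with 20 to 120 N. Pads are 22 mm wide; open, the fingers measure 114 mm over their backs; the gripper's body (76 mm by 85 mm) begins 54 mm behind the grasp point. The pads swing forward as they close: fully open they stand 13 mm farther back than shut.
Start: joints at [-1.374, 0.286, 1.577, -0, 1.279, -0.15], TCP at [0.229, -0.635, 0.231] pointing down, gripper open.
Joint ranges: [-2.77, 2.77], [-0.9, 2.22], [0.21, 2.48], [-1.53, 4.67], [0.24, 2.81], [-2.84, 2.84]. Speed limits (rad/s): [2.79, 2.79, 3.14, 3.14, 3.14, 3.14].

INTERFACE

Orientations are given as a unit quaternion [x, y, z, w].
In Python, from plant import ctrl, eyes, ticket gives the robot as it stands.
- The arm moves only by the tool send_rows, never from a script. Its arguments are lists of equal length, an entry for each row: "translation": the shift along the tool's x, y, z in units of 30 mm (1.0 is 30 mm), a list of three; "rotation": the turn, a rotation vector about the tool's x, y, z in units of 5 degrees (1.0 is 5 degrees), a list of three; "grip": the finger opening in mm, from 0 to 85.4. A call has 1 to 5 rows; each row shifts and turns the commanded pose from where the row before left it, along the tool's axes as they then stand; what a row does not reach is not made up. A row lasts 1/8 s, in which the tool goes at most 62.5 mm and 10.7 degrees, less where a joint would pass 70% of its speed; a pose out of reach is approached as far as the arm can. A call is refused whole if a number of a shift passes 1 or a number of a turn 1, either way. A call with a gripper value outside its range is refused whole. The fingers move at their own pace and stop on an object; "squeeze" is the grip in N (left out, the last holds). Time passes only in rows, so rows that do not move let the fingers close. It gives the time, the measured TCP pose, the force and the opening at its end, in the units of the state.
- ctrl.get_state(): the state, without advancing time (a new reading comes with each control period).
- eyes.read_camera(name): name is "scene" or "top" or "wrist"; returns a dict with "image" (384x512x3 uint8, blue, green, red), "mtx" (3x3 intrinsics, pixels), "xyz" and "orientation" of the camera in the world; the wrist camera has in their place "hand_eye" (4x4, takes a point from camera to tool coordinates, whose origin is the TCP and whose axes are the flange's). Camera axes: x right, y down, z forward; pixel columns grow to the right and rows downward; lengths in m; the calibration is good to about 2 mm. A picture is of the moment at which its call begins: read the wrist's pose just before it. There is no depth.
- ticket.sign_off(): hands the job in, once; it reports no verdict.
The state is a dict: "time": time; "qpos": joint angles; "dq": joint speeds; "joint_efforts": joint torques, N m; "eef_pos": TCP position; "tcp_rot": TCP orientation; "contact_force": force on the tool from outside, world axes, zero at the start; "wrist_torque": the same for the moment, N m; "opening": opening from 0.0 (shut) to 1.0 (fully open).
Only numpy, scipy, OpenCV 4.12 (cv2) and the standard library are available. Lean on these libraries where they do the work, as an engineer would, in place of code of your own. Each camera call takes 0.05 s, during which the arm holds its last target. There are 200 camera calls.

TASK

Fit the aluminium V-nest to the quick-change fixture: set it down between the guide rails with its draw bolt towards the cam disc and slide it forward, with the lever still in its open position, until it meets the spring plungers and the bolt's pin stands inside the mouth of the cam. Then swing the cam lever clockwise (seen from above) about half a turn, so that the hook catches the pin and draws the nest against the stop screws; stop by feel when it is firmly tight, without forcing it further, let go and leave it locked. Leave the other things on the bench where they are.

Things in the scene. Friction and masses are not known exactly. Their poses are not given: they have to be found in the camera images.
- v_nest: loose aluminium block, V groove along its top, 64 (x) x 40 (y) x 46 mm high, about 0.44 kg; origin at the centre of its underside, +x along its draw bolt, z up. Grip across the flat 40 mm wide sides (fingers closing along y), 34 to 40 mm above the underside, so that the fingers stay above the rails. The bolt's nut sticks 10 mm out of the -x end, 23 mm above the underside
- nest_grip (a point): grip point of the V-nest: midway between its sides, above its origin, 36 mm above its underside
- bolt_pin (a point): point on the upright pin (8 mm thick) that hangs from the end of the nest's draw bolt, 78 mm ahead of the nest's origin, 14.5 mm above its underside. The bolt (8 mm thick, axis 23 mm above the underside) stands 51 mm out of the +x face; the pin hangs down to 9 mm above the underside
- fixture: grey fixture fixed to the bench, plate 210 (x) x 96 (y) x 12 mm; origin at the centre of its underside, +x is the way the nest slides in, z up. Guide rails from x = -100 to -16 mm, inner faces at y = +-21.2 mm (nest 40 wide: 1.2 mm free each side), tops 24 mm above the bench, 4 mm lead-in chamfers inside. The nest slides on the plate's top, 12 mm above the bench
- set_down (a point): point on the plate's top between the rails, 66 mm behind the fixture's origin, axes as the fixture's: a nest set down with its origin here, its +x along the fixture's +x, lies in the guide with its pin just clear of the cam disc; from here it slides 17 to 25 mm forward to the plungers, with less than 2 N of drag
- nest_home (a point): point on the plate's top, 26 mm ahead of set_down, where the nest's origin comes on average when its +x face is home on the two stop screws (y = +-16 mm, 26 mm above the bench); they are set anew every time, up to 3.5 mm either way. A brass spring plunger in each screw stands out 5 mm further; both together push back with 4 N at first touch and 12 N at home
- cam_axis (a point): point on the cam's upright axis, at the top of the cam disc, 20 mm above the bench, 60 mm ahead of the fixture's origin; axes as the fixture's. The nest's pin stands inside the mouth of the cam when it is less than 32 mm from here along the fixture's x; when the nest first touches the plungers it is 23 to 31 mm away, at home 18 to 26 mm
- cam_disc: steel cam lock disc, 88 mm across, with a scroll-shaped dark hook wall 10 mm high on it and a hub with a crank lever (top of the lever 52 mm above the bench); origin on the turning axis, 12 mm above the bench. The hook draws the pin in by 4 mm per rad
- lever_knob (a point): middle of the black upright round knob at the lever's end: 14 mm thick, 45 mm from the cam axis, from 52 to 92 mm above the bench; this point is 76 mm above the bench. Grip it or push it with a loose fork of the fingers. Firmly tight is 12 to 16 N of push along the knob's path, held still (up to a half more while it moves); a held push over 20 N strains the bolt
- cam_turn (a joint): angle of cam and lever (rad), growing clockwise seen from above; at 0 the mouth faces the nest and the lever lies 120 degrees counterclockwise from the fixture's +x; end at 4.6. It stays where left: 6 N at the knob moves it idle, 7 to 11 N once the hook draws the pin (from about 1.2 on; 3 to 8 N when held still); it comes up tight between 2.1 and 4.1, and then the force climbs 2 N per 0.1 rad
- valve_body: bystander: black valve body lying on the bench, 40 x 90 x 52 mm, origin at the centre of its underside
- nozzle_nut: bystander: steel nozzle nut standing on the bench, 27 x 28 x 26 mm high, origin at the centre of its underside
- lap_pot: bystander: round steel dish of lapping paste, 67 mm across, 30 mm high, origin at the centre of its underside
Mind the look-alikes: they are no part of the job. Leave any purple look-alike of the v_nest alone.

How it is judged:
On the way:
1. the nest is in the guide with its pin inside the cam's mouth while the lever is still open (x of bolt_pin in the frame of cam_axis between -0.0325 and -0.016 m and y of bolt_pin in the frame of cam_axis between -0.005 and 0.005 m and z of v_nest in the frame of fixture below 0.015 m and angle between the x axis of v_nest and the x axis of fixture, either way round below 0.07 rad and value of joint cam_turn below 0.5 rad), for 0.2 s.
At the end, for the whole second after the job is handed in: The nest lies flat in the guide (straight to 0.07 rad, pin within 5 mm of the guide's centre line and at most 27.5 mm from the cam axis), the cam is turned past 1.8 rad and its hook pulls the pin with more than 30 N; everything is at rest (contact force between cam_disc and v_nest above 30 N and x of bolt_pin in the frame of cam_axis above -0.0275 m and y of bolt_pin in the frame of cam_axis between -0.005 and 0.005 m and z of v_nest in the frame of fixture below 0.015 m and angle between the x axis of v_nest and the x axis of fixture, either way round below 0.07 rad and value of joint cam_turn above 1.8 rad and velocity of joint cam_turn between -0.05 and 0.05 rad/s and linear speed of v_nest below 0.01 m/s); the robot touches nothing.
It fails at once if the bolt is strained: the hook pulls the pin with more than 140 N (contact force between cam_disc and v_nest above 140 N).
It fails at once if the valve body is moved by more than 15 mm (distance of valve_body from where it was at the start of the episode above 0.015 m).
It fails at once if the nozzle nut is moved by more than 15 mm (distance of nozzle_nut from where it was at the start of the episode above 0.015 m).
It fails at once if the steel dish is moved by more than 15 mm (distance of lap_pot from where it was at the start of the episode above 0.015 m).
It also fails if it takes over 66 s, if anything falls off the work surface, if the arm or the gripper's body presses on something with over 40 N, if the wrist force passes 120 N, or if a joint passes its speed limit or range.

## Working session

There is one attempt and no reset: what is moved stays moved. The work goes in short steps, Python scripts to look and compute and a tool call to move; the robot and the scene stay as the last step left them, time stands still between calls to the robot, and variables do not carry over. Pictures are saved under pics/ and viewed, about 8 in all and at most 12, crops included, and the job is handed in when it is done.

Besides the shell and the picture viewer there is one more tool, called after "Request:" in YAML: its name, and indented under it one key for each argument. send_rows: Moves the arm, as the interface text tells. Its arguments: {"type":"object","properties":{"translation":{"type":"array"},"rotation":{"type":"array"},"grip":{"type":"array"},"squeeze":{"type":"number"}},"required":["translation","rotation","grip"]}

```bash
ls; mkdir -p pics; cat > h.py <<'E'
import numpy as np,cv2
from scipy.spatial.transform import Rotation as R
from plant import ctrl,eyes,ticket
np.set_printoptions(precision=4,suppress=True)
def cam(name):
    s=ctrl.get_state(); c=eyes.read_camera(name); K=np.array(c["mtx"])
    if name=="wrist":
        T=np.eye(4);T[:3,:3]=R.from_quat(s["tcp_rot"]).as_matrix();T[:3,3]=s["eef_pos"]
        T=T@np.array(c["hand_eye"])
        Rm,t=T[:3,:3],T[:3,3]
    else:
        o=np.array(c["orientation"]); Rm=R.from_quat(o).as_matrix() if o.size==4 else o; t=np.array(c["xyz"])
    return c["image"].copy(),K,Rm,t
def ray(uv,z,K,Rm,t):
    uv=np.atleast_2d(uv).astype(float)
    d=(Rm@np.linalg.inv(K)@np.c_[uv,np.ones(len(uv))].T).T
    return t+d*((z-t[2])/d[:,2])[:,None]
def proj(p,K,Rm,t):
    q=(np.atleast_2d(p)-t)@Rm@K.T
    return q[:,:2]/q[:,2:]
E
python3 - <<'E'
from h import *
print(ctrl.get_state())
a=cam("top");b=cam("scene")
for n,c in(("top",a),("scene",b)):
    print(n,c[1],c[2],c[3]); cv2.imwrite(f"pics/{n}0.png",c[0])
np.save
E
```

```text
pics
{'time': 0.0, 'qpos': array([-1.374 ,  0.2872,  1.5782, -0.    ,  1.2786, -0.15  ]), 'dq': array([-0.0002,  0.0003, -0.001 , -0.0001, -0.0002,  0.0001]), 'joint_efforts': array([ -0.0003, -40.5978, -29.263 ,  -0.0001,   0.0058,   0.    ]), 'eef_pos': array([ 0.2293, -0.6342,  0.2299]), 'tcp_rot': array([ 0.985 ,  0.1725, -0.    , -0.0012]), 'contact_force': array([-0.2338, -0.685 , -0.2848]), 'wrist_torque': array([-0.011 ,  0.0236,  0.0474]), 'opening': 1.0005190408482878}
top [[373.1227   0.     253.7428]
 [  0.     373.1227 198.4319]
 [  0.       0.       1.    ]] [[ 0.0258 -0.999   0.0364]
 [-0.9996 -0.0261 -0.0074]
 [ 0.0084 -0.0362 -0.9993]] [ 0.4952 -0.0683  0.9173]
scene [[395.7705   0.     261.084 ]
 [  0.     395.7705 192.2911]
 [  0.       0.       1.    ]] [[ 0.5229 -0.3309  0.7856]
 [-0.8522 -0.2239  0.4729]
 [ 0.0194 -0.9167 -0.399 ]] [-0.1302 -0.4852  0.4034]
```

View pics/top0.png

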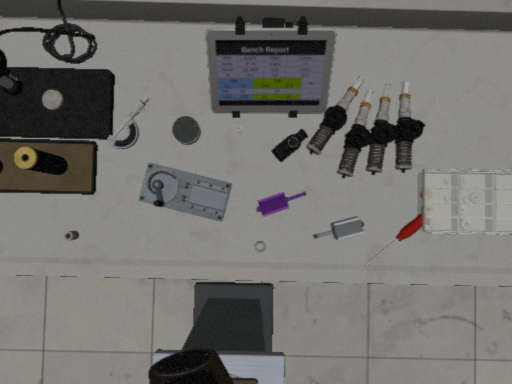

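View pics/scene0.png

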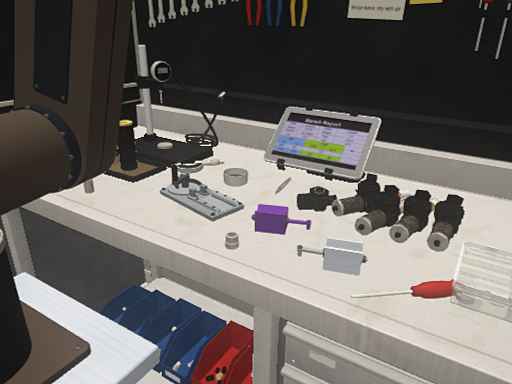

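The top view shows the silver nest at (347,228) with its bolt to the left, and the purple look-alike at (272,204). The fixture is at (185,191), with the cam and lever at its left end. The nut is at (260,246), the valve body at (290,145) and the pot at (186,130).

```bash
python3 - <<'E'
from h import *
im,K,Rm,t=cam("top")
for n,p,z in(("nest",(347,228),.046),("fix",(185,191),.012),("cam",(161,186),.02),("knob",(158,203),.092),("pin",(316,236),.02)):
    print(n,ray(p,z,K,Rm,t))
a=cv2.resize(im[155:230,130:240],None,fx=6,fy=6,interpolation=cv2.INTER_CUBIC)
b=cv2.resize(im[205:255,305:375],None,fx=6,fy=6,interpolation=cv2.INTER_CUBIC)
o=np.zeros((450+300,660,3),np.uint8); o[:450]=a; o[450:,:420]=b
cv2.imwrite("pics/crop0.png",cv2.resize(o,None,fx=.8,fy=.8))
E
```

```text
nest [[ 0.4636 -0.2942  0.046 ]]
fix [[0.5419 0.0922 0.012 ]]
cam [[0.552  0.1488 0.02  ]]
knob [[0.5097 0.1367 0.092 ]]
pin [[ 0.4416 -0.2267  0.02  ]]
```

View pics/crop0.png

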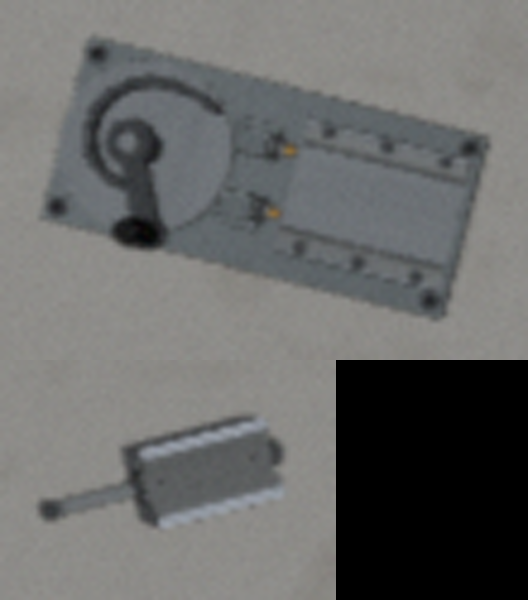

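The crop shows the fixture corners at (90,38), (487,137), (443,318) and (43,218), with the lever open. The plungers (orange) are at (290,150) and (273,213). The nest's pin is at (50,509) and its nut at (276,455).

```bash
cat >> h.py <<'E'
def plan(x,y,z,yawdeg,n=None):
    """even rows in the tool frame (tool kept vertical), 2 decimals"""
    s=ctrl.get_state(); p=np.array(s["eef_pos"]); M=R.from_quat(s["tcp_rot"]).as_matrix()
    psi=np.arctan2(M[1,0],M[0,0]); d=np.array([x,y,z])-p; dy=(np.radians(yawdeg)-psi+np.pi)%(2*np.pi)-np.pi
    n0=max(np.abs(d).max()/.03*1.2,abs(np.degrees(dy))/5); n=n or int(np.ceil(n0))
    print("from",p,"yaw",np.degrees(psi).round(2),"tilt",M[2],"n",n)
    tr=[];a=psi
    for i in range(n):
        w=d/n; tr.append([round((w[0]*np.cos(a)+w[1]*np.sin(a))/.03,2),round((w[0]*np.sin(a)-w[1]*np.cos(a))/.03,2),round(-w[2]/.03,2)]); a+=dy/n
    for i in range(0,n,5): print(tr[i:i+5])
    print("rotz each",round(-np.degrees(dy)/n/5,3))
E
python3 - <<'E'
from h import *
c=eyes.read_camera("wrist"); print(np.array(c["hand_eye"]),np.array(c["mtx"]))
im,K,Rm,t=cam("top")
o=lambda L:np.array(L)/4.8+[130,155]
f=ray(o([(90,38),(487,137),(443,318),(43,218)]),.012,K,Rm,t)
print("fix",f.mean(0),np.linalg.norm(f-np.roll(f,1,0),axis=1)); v=f[0]+f[3]-f[1]-f[2]; af=np.arctan2(v[1],v[0]); print(np.degrees(af))
cam_=ray(o([(133,140)]),.045,K,Rm,t);print("hub",cam_)
u=np.array([np.cos(af),np.sin(af)])
print("cam axis",f.mean(0)[:2]+.06*u,"set_down",f.mean(0)[:2]-.066*u)
q=lambda L:(np.array(L)-[0,360])/4.8+[305,205]
tp=ray(q([(140,455),(265,418),(283,490),(160,527)]),.046,K,Rm,t);print(tp,tp.mean(0),np.linalg.norm(tp-np.roll(tp,1,0),axis=1))
pn=ray(q([(50,509),(276,455)]),.025,K,Rm,t); w=pn[0]-pn[1]; an=np.arctan2(w[1],w[0]); un=np.array([np.cos(an),np.sin(an)])
print("pin,nut",pn,np.linalg.norm(w),np.degrees(an),"origin",pn[0][:2]-.078*un)
plan(*(pn[0][:2]-.078*un-0.05*un),.2,np.degrees(an))
E
```

```text
[[ 0.0012 -0.9494 -0.3141  0.0817]
 [ 1.      0.0014 -0.0003  0.0005]
 [ 0.0007 -0.3141  0.9494 -0.1436]
 [ 0.      0.      0.      1.    ]] [[286.6119   0.     257.5016]
 [  0.     286.6119 187.2486]
 [  0.       0.       1.    ]]
fix [0.5395 0.0912 0.012 ] [0.094  0.2072 0.0941 0.208 ]
77.46712632072715
hub [[0.5545 0.1505 0.045 ]]
cam axis [0.5525 0.1498] set_down [0.5252 0.0268]
[[ 0.4703 -0.2641  0.046 ]
 [ 0.4899 -0.3247  0.046 ]
 [ 0.4551 -0.334   0.046 ]
 [ 0.4357 -0.2744  0.046 ]] [ 0.4627 -0.2993  0.046 ] [0.0362 0.0637 0.036  0.0627]
pin,nut [[ 0.4418 -0.2244  0.025 ]
 [ 0.4715 -0.3367  0.025 ]] 0.116113894790804 104.81113775567489 origin [ 0.4617 -0.2998]
from [ 0.2294 -0.6345  0.2306] yaw 19.87 tilt [ 0.0001 -0.0011 -1.    ] n 17
[[np.float64(0.64), np.float64(-0.36), np.float64(0.06)], [np.float64(0.67), np.float64(-0.31), np.float64(0.06)], [np.float64(0.7), np.float64(-0.25), np.float64(0.06)], [np.float64(0.72), np.float64(-0.19), np.float64(0.06)], [np.float64(0.73), np.float64(-0.12), np.float64(0.06)]]
[[np.float64(0.74), np.float64(-0.06), np.float64(0.06)], [np.float64(0.74), np.float64(0.01), np.float64(0.06)], [np.float64(0.74), np.float64(0.07), np.float64(0.06)], [np.float64(0.73), np.float64(0.13), np.float64(0.06)], [np.float64(0.71), np.float64(0.2), np.float64(0.06)]]
[[np.float64(0.69), np.float64(0.26), np.float64(0.06)], [np.float64(0.67), np.float64(0.32), np.float64(0.06)], [np.float64(0.64), np.float64(0.37), np.float64(0.06)], [np.float64(0.6), np.float64(0.43), np.float64(0.06)], [np.float64(0.56), np.float64(0.48), np.float64(0.06)]]
[[np.float64(0.52), np.float64(0.53), np.float64(0.06)], [np.float64(0.47), np.float64(0.57), np.float64(0.06)]]
rotz each -0.999
```

Request:
send_rows:
  translation:
    - [0.64,-0.36,0.06]
    - [0.67,-0.31,0.06]
    - [0.7,-0.25,0.06]
    - [0.72,-0.19,0.06]
    - [0.73,-0.12,0.06]
  rotation:
    - [0,0,-1]
    - [0,0,-1]
    - [0,0,-1]
    - [0,0,-1]
    - [0,0,-1]
  grip: [85,85,85,85,85]

```text
time: 0.88
eef_pos: [0.302, -0.5498, 0.2221]
tcp_rot: [0.924, 0.383, 0.0, -0.0]
contact_force: [0.2, -0.5, 1.0]
opening: 0.997
```

Request:
send_rows:
  translation:
    - [0.74,-0.06,0.06]
    - [0.74,0.01,0.06]
    - [0.74,0.07,0.06]
    - [0.73,0.13,0.06]
    - [0.71,0.2,0.06]
  rotation:
    - [0,0,-1]
    - [0,0,-1]
    - [0,0,-1]
    - [0,0,-1]
    - [0,0,-1]
  grip: [85,85,85,85,85]

```text
time: 1.5
eef_pos: [0.3743, -0.4654, 0.2132]
tcp_rot: [0.819, 0.574, 0.0, -0.0]
contact_force: [0.3, -0.3, 0.8]
opening: 0.993
```

Request:
send_rows:
  translation:
    - [0.69,0.26,0.06]
    - [0.67,0.32,0.06]
    - [0.64,0.37,0.06]
    - [0.6,0.43,0.06]
    - [0.56,0.48,0.06]
  rotation:
    - [0,0,-1]
    - [0,0,-1]
    - [0,0,-1]
    - [0,0,-1]
    - [0,0,-1]
  grip: [85,85,85,85,85]

```text
time: 2.12
eef_pos: [0.4465, -0.3813, 0.2042]
tcp_rot: [0.675, 0.737, 0.0, -0.0]
contact_force: [0.3, -0.1, 0.1]
opening: 0.994
```

Request:
send_rows:
  translation:
    - [0.52,0.53,0.06]
    - [0.47,0.57,0.06]
    - [0.83,0,0]
    - [0.83,0,0]
    - [0,0,0]
  rotation:
    - [0,0,-1]
    - [0,0,-1]
    - [0,0,0]
    - [0,0,0]
    - [0,0,0]
  grip: [85,85,85,85,85]

```text
time: 2.75
eef_pos: [0.462, -0.2988, 0.2005]
tcp_rot: [0.609, 0.793, 0.0, -0.0]
contact_force: [0.2, -0.4, 0.3]
opening: 0.996
```

```bash
python3 - <<'E'
from h import *
im,K,Rm,t=cam("wrist"); cv2.imwrite("pics/w1.png",im)
s=ctrl.get_state();print(s["eef_pos"],R.from_quat(s["tcp_rot"]).as_matrix()[:,0],s["contact_force"])
print(proj([[.4617,-.2998,.046],[.4418,-.2244,.025],[.4715,-.3367,.025]],K,Rm,t))
E
```

```text
[ 0.4623 -0.2998  0.2008] [-0.2574  0.9663 -0.0007] [ 0.1194 -0.8771  0.1052]
[[255.9386 172.1013]
 [256.2253  95.8776]
 [255.9941 198.4946]]
```

View pics/w1.png

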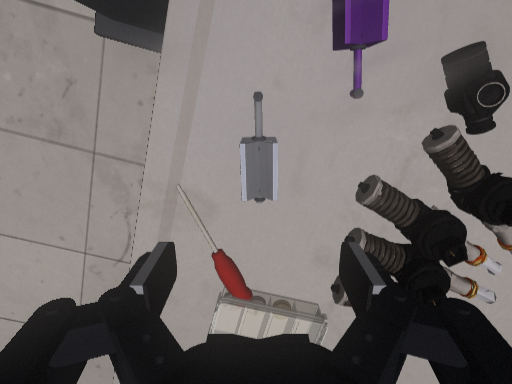

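The wrist view shows the nest's pin at (258,97), its nut at (260,200) and the block from x = 240 to 278. That is about 2.5 px right of my prediction, so I'll refine the pose.

```bash
python3 - <<'E'
from h import *
im,K,Rm,t=cam("wrist")
g=cv2.cvtColor(im,cv2.COLOR_BGR2GRAY).astype(int)
for r in(105,115,125,150,165,180,198):print(r,g[r,232:288])
a=ray([[258,97],[260,200]],.027,K,Rm,t);w=a[0]-a[1];an=np.arctan2(w[1],w[0]);print(a,np.linalg.norm(w),np.degrees(an))
u=w/np.linalg.norm(w); o=a[0]-.078*u; print(o)
plan(o[0],o[1],.018,np.degrees(an))
E
```

```text
105 [153 156 154 155 154 153 153 154 154 153 153 152 153 153 153 153 153 153
 152 152 150 153 102  98 115 125 128 122 117 102 151 153 151 153 152 151
 153 150 152 152 154 151 152 153 152 153 154 152 152 150 152 152 152 152
 153 152]
115 [155 154 152 153 153 153 153 152 149 152 153 153 153 151 154 152 151 151
 153 152 151 150 128 106 119 125 128 123 121 105 150 151 150 151 150 151
 152 151 152 152 153 151 152 151 152 151 151 150 152 150 150 152 152 153
 150 150]
125 [154 152 151 152 151 151 150 152 152 150 150 152 153 152 151 150 152 151
 152 153 150 151 150 102 118 125 126 121 122 110 124 151 151 152 151 150
 151 150 150 151 151 147 149 150 150 152 152 151 150 150 151 151 151 152
 153 149]
150 [152 151 152 153 151 152 152 152 162 166 163 166 171 111 108 106 103 104
 108 104 102 102 101 105 105 103 104 100 100 101 101 102  97 100  99  98
 100 101 102 100 108 166 163 162 165 170 152 151 152 151 153 150 153 150
 152 152]
165 [152 152 154 154 152 152 152 154 122 173 166 164 165 146 108 105 105 103
 105 106 104 102 102 104 104 103 101 104 100 100 100 101 102  98  97  97
 100  99 101 100 1
[... 501 characters left out ...]
154 153 153 154 155
 153 152]
[[ 0.4444 -0.2262  0.027 ]
 [ 0.4768 -0.3379  0.027 ]] 0.1163586112374802 106.18471699609367
[ 0.4661 -0.3011  0.027 ]
from [ 0.4625 -0.3004  0.201 ] yaw 104.88 tilt [-0.0009  0.0003 -1.    ] n 8
[[np.float64(-0.01), np.float64(0.01), np.float64(0.76)], [np.float64(-0.01), np.float64(0.01), np.float64(0.76)], [np.float64(-0.01), np.float64(0.01), np.float64(0.76)], [np.float64(-0.01), np.float64(0.01), np.float64(0.76)], [np.float64(-0.01), np.float64(0.01), np.float64(0.76)]]
[[np.float64(-0.01), np.float64(0.01), np.float64(0.76)], [np.float64(-0.01), np.float64(0.01), np.float64(0.76)], [np.float64(-0.01), np.float64(0.01), np.float64(0.76)]]
rotz each -0.033
```

Request:
send_rows:
  translation:
    - [0,0.03,0.88]
    - [-0.01,0.02,0.88]
    - [-0.01,0.02,0.88]
    - [-0.01,0.02,0.88]
    - [-0.01,0.02,0.88]
  rotation:
    - [0,0,-0.1]
    - [0,0,-0.1]
    - [0,0,0]
    - [0,0,0]
    - [0,0,0]
  grip: [80,75,70,70,70]

```text
time: 3.48
eef_pos: [0.466, -0.3016, 0.068]
tcp_rot: [0.603, 0.798, -0.0, 0.0]
contact_force: [-0.5, -0.1, -0.1]
opening: 0.82
```

Request:
send_rows:
  translation:
    - [0,0,0.88]
    - [0,0,0.88]
    - [0,0,0]
    - [0,0,0]
    - [0,0,0]
  rotation:
    - [0,0,0]
    - [0,0,0]
    - [0,0,0]
    - [0,0,0]
    - [0,0,0]
  grip: [70,70,70,70,50]

```text
time: 4.1
eef_pos: [0.4667, -0.3014, 0.0175]
tcp_rot: [0.603, 0.798, -0.0, 0.001]
contact_force: [-0.1, -0.2, -0.9]
opening: 0.622
```

Request:
send_rows:
  translation:
    - [0,0,0]
    - [0,0,0]
    - [0,0,0]
    - [0,0,0]
    - [0,0,0]
  rotation:
    - [0,0,0]
    - [0,0,0]
    - [0,0,0]
    - [0,0,0]
    - [0,0,0]
  grip: [42,30,30,30,30]
  squeeze: 60

```text
time: 4.72
eef_pos: [0.4663, -0.301, 0.0172]
tcp_rot: [0.603, 0.798, -0.0, 0.001]
contact_force: [-2.2, 0.4, 6.9]
opening: 0.455
```

Request:
send_rows:
  translation:
    - [0,0,-0.3]
    - [0,0,-0.9]
    - [0,0,-0.9]
    - [0,0,-0.9]
    - [0,0,-0.9]
  rotation:
    - [0,0,0]
    - [0,0,0]
    - [0,0,0]
    - [0,0,0]
    - [0,0,0]
  grip: [30,30,30,30,30]

```text
time: 5.35
eef_pos: [0.4646, -0.299, 0.132]
tcp_rot: [0.603, 0.798, 0.0, -0.002]
contact_force: [-0.2, -0.6, -5.0]
opening: 0.457
```

```bash
python3 - <<'E'
from h import *
print(ctrl.get_state()["opening"],ctrl.get_state()["contact_force"])
plan(.526,.02,.15,77.5,n=15)
E
```

```text
0.45698470289346177 [-0.2469 -0.56   -5.0002]
from [ 0.4646 -0.299   0.132 ] yaw 105.87 tilt [ 0.0034 -0.0016 -1.    ] n 15
[[np.float64(0.64), np.float64(0.32), np.float64(-0.04)], [np.float64(0.65), np.float64(0.3), np.float64(-0.04)], [np.float64(0.66), np.float64(0.28), np.float64(-0.04)], [np.float64(0.67), np.float64(0.26), np.float64(-0.04)], [np.float64(0.68), np.float64(0.24), np.float64(-0.04)]]
[[np.float64(0.69), np.float64(0.21), np.float64(-0.04)], [np.float64(0.7), np.float64(0.19), np.float64(-0.04)], [np.float64(0.7), np.float64(0.17), np.float64(-0.04)], [np.float64(0.71), np.float64(0.15), np.float64(-0.04)], [np.float64(0.71), np.float64(0.12), np.float64(-0.04)]]
[[np.float64(0.72), np.float64(0.1), np.float64(-0.04)], [np.float64(0.72), np.float64(0.07), np.float64(-0.04)], [np.float64(0.72), np.float64(0.05), np.float64(-0.04)], [np.float64(0.72), np.float64(0.03), np.float64(-0.04)], [np.float64(0.72), np.float64(0.0), np.float64(-0.04)]]
rotz each 0.378
```

Request:
send_rows:
  translation:
    - [0.64,0.32,-0.02]
    - [0.65,0.3,-0.02]
    - [0.66,0.28,-0.02]
    - [0.67,0.26,-0.02]
    - [0.68,0.24,-0.02]
  rotation:
    - [0,0,0.38]
    - [0,0,0.38]
    - [0,0,0.38]
    - [0,0,0.38]
    - [0,0,0.38]
  grip: [30,30,30,30,30]

```text
time: 5.98
eef_pos: [0.4849, -0.1928, 0.1342]
tcp_rot: [0.667, 0.745, -0.0, -0.002]
contact_force: [-1.2, 0.6, -5.6]
opening: 0.457
```

Request:
send_rows:
  translation:
    - [0.69,0.21,-0.02]
    - [0.7,0.19,-0.02]
    - [0.7,0.17,-0.02]
    - [0.71,0.15,-0.02]
    - [0.71,0.12,-0.02]
  rotation:
    - [0,0,0.38]
    - [0,0,0.38]
    - [0,0,0.38]
    - [0,0,0.38]
    - [0,0,0.38]
  grip: [30,30,30,30,30]

```text
time: 6.6
eef_pos: [0.5052, -0.0867, 0.1372]
tcp_rot: [0.727, 0.687, -0.001, -0.002]
contact_force: [0.4, 0.5, -5.5]
opening: 0.454
```

Request:
send_rows:
  translation:
    - [0.72,0.1,-0.02]
    - [0.72,0.07,-0.02]
    - [0.72,0.05,-0.02]
    - [0.72,0.03,-0.02]
    - [0.72,0,-0.02]
  rotation:
    - [0,0,0.38]
    - [0,0,0.38]
    - [0,0,0.38]
    - [0,0,0.38]
    - [0,0,0.38]
  grip: [30,30,30,30,30]

```text
time: 7.22
eef_pos: [0.5255, 0.0194, 0.1401]
tcp_rot: [0.781, 0.625, -0.001, -0.002]
contact_force: [0.3, -1.2, -5.4]
opening: 0.455
```

Request:
send_rows:
  translation:
    - [0,0,0]
    - [0,0,0]
  rotation:
    - [0,0,0]
    - [0,0,0]
  grip: [30,30]

```text
time: 7.48
eef_pos: [0.5261, 0.0182, 0.1409]
tcp_rot: [0.78, 0.625, -0.001, -0.001]
contact_force: [-0.1, -0.1, -5.4]
opening: 0.455
```

```bash
python3 - <<'E'
from h import *
im,K,Rm,t=cam("wrist"); cv2.imwrite("pics/w2.png",cv2.resize(im,(800,600),interpolation=cv2.INTER_CUBIC))
s=ctrl.get_state();print(s["eef_pos"],R.from_quat(s["tcp_rot"]).as_matrix()[:,0])
E
```

```text
[0.5264 0.0179 0.1411] [ 0.2187  0.9758 -0.0004]
```

View pics/w2.png

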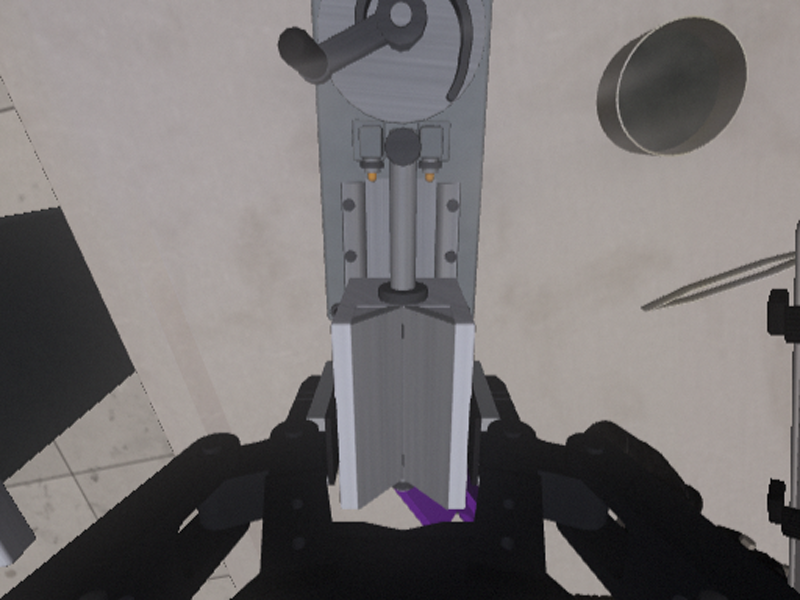

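The wrist view, in 1.56x pixels, shows the nest held straight and the guide dead ahead. The plungers are at (371,176) and (430,176), the disc's near edge at (404,123) and the hub at (402,14). The rail inner edges run near x = 366 and 440, and the pin top is at (402,147).

```bash
python3 - <<'E'
from h import *
im,K,Rm,t=cam("wrist"); s=ctrl.get_state(); p=np.array(s["eef_pos"]); M=R.from_quat(s["tcp_rot"]).as_matrix()
sc=lambda L:(np.array(L)+.5)/1.5625-.5
def tf(P): return (P-p)@M  # in tool frame
pl=tf(ray(sc([(371,176),(430,176)]),.026,K,Rm,t));print("plungers",pl)
print("disc edge",tf(ray(sc([(404,123)]),.02,K,Rm,t)))
print("disc sides",tf(ray(sc([(323,45),(487,45)]),.02,K,Rm,t)))
print("hub@.052",tf(ray(sc([(401,14)]),.055,K,Rm,t)))
und=p[2]-.0172
print("pin",tf(ray(sc([(402,147)]),und+.027,K,Rm,t)),"bolt base",tf(ray(sc([(403,292)]),und+.027,K,Rm,t)),"Vbottom end",tf(ray(sc([(403,485)]),und+.03,K,Rm,t)))
print("block top corners",tf(ray(sc([(333,322),(474,322),(343,508),(464,508)]),und+.046,K,Rm,t)))
g=cv2.cvtColor(im,cv2.COLOR_BGR2GRAY).astype(int)
for r in(60,84,120,165):print(r,list(g[r,195:325]))
E
```

```text
plungers [[ 0.0644 -0.017   0.1154]
 [ 0.0645  0.016   0.1153]]
disc edge [[0.0925 0.0014 0.1213]]
disc sides [[ 0.1308 -0.0413  0.1214]
 [ 0.1309  0.045   0.1213]]
hub@.052 [[ 0.1366 -0.0001  0.0863]]
pin [[ 0.0804  0.0005 -0.0098]] bolt base [[ 0.0372  0.0009 -0.0098]] Vbottom end [[-0.0345  0.001  -0.0128]]
block top corners [[ 0.0347 -0.0184 -0.0288]
 [ 0.0348  0.0204 -0.0288]
 [-0.0295 -0.0182 -0.0288]
 [-0.0293  0.0206 -0.0288]]
60 [np.int64(156), np.int64(156), np.int64(156), np.int64(155), np.int64(152), np.int64(152), np.int64(126), np.int64(112), np.int64(116), np.int64(121), np.int64(118), np.int64(120), np.int64(118), np.int64(120), np.int64(118), np.int64(118), np.int64(119), np.int64(120), np.int64(119), np.int64(118), np.int64(117), np.int64(116), np.int64(118), np.int64(119), np.int64(122), np.int64(127), np.int64(127), np.int64(127), np.int64(127), np.int64(126), np.int64(124), np.int64(126), np.int64(125), np.int64(126), np.int64(125), np.int64(124), np.int64(124), np.int64(122), np.int64(125), np.int64(125), np.int64(125), np.int64(127), np.int64(123), np.int64(124
[... 6379 characters left out ...]
4(124), np.int64(76), np.int64(87), np.int64(97), np.int64(107), np.int64(121), np.int64(129), np.int64(107), np.int64(71), np.int64(71), np.int64(70), np.int64(71), np.int64(71), np.int64(68), np.int64(91), np.int64(82), np.int64(113), np.int64(112), np.int64(111), np.int64(113), np.int64(113), np.int64(114), np.int64(115), np.int64(113), np.int64(114), np.int64(116), np.int64(109), np.int64(96), np.int64(160), np.int64(160), np.int64(160), np.int64(159), np.int64(160), np.int64(161), np.int64(160), np.int64(160), np.int64(160), np.int64(158), np.int64(160), np.int64(159), np.int64(160), np.int64(159), np.int64(160), np.int64(159), np.int64(158), np.int64(160), np.int64(161), np.int64(163)]
```

Request:
send_rows:
  translation:
    - [0.17,-0.05,0.5]
    - [0,0,0.9]
    - [0,0,0.9]
    - [0,0,0.6]
    - [0,0,0]
  rotation:
    - [0,0,0.1]
    - [0,0,0]
    - [0,0,0]
    - [0,0,0]
    - [0,0,0]
  grip: [30,30,30,30,30]

```text
time: 8.2
eef_pos: [0.525, 0.0237, 0.0527]
tcp_rot: [0.783, 0.621, -0.002, -0.002]
contact_force: [-0.1, -0.2, -4.9]
opening: 0.459
```

```bash
python3 - <<'E'
from h import *
im,K,Rm,t=cam("wrist"); cv2.imwrite("pics/w3.png",cv2.resize(im,(800,600),interpolation=cv2.INTER_CUBIC))
s=ctrl.get_state();print(s["eef_pos"],R.from_quat(s["tcp_rot"]).as_matrix()[:,0],s["contact_force"])
E
```

```text
[0.5264 0.0235 0.0543] [ 0.2274  0.9738 -0.0001] [ 0.2804  0.3227 -5.0599]
```

View pics/w3.png

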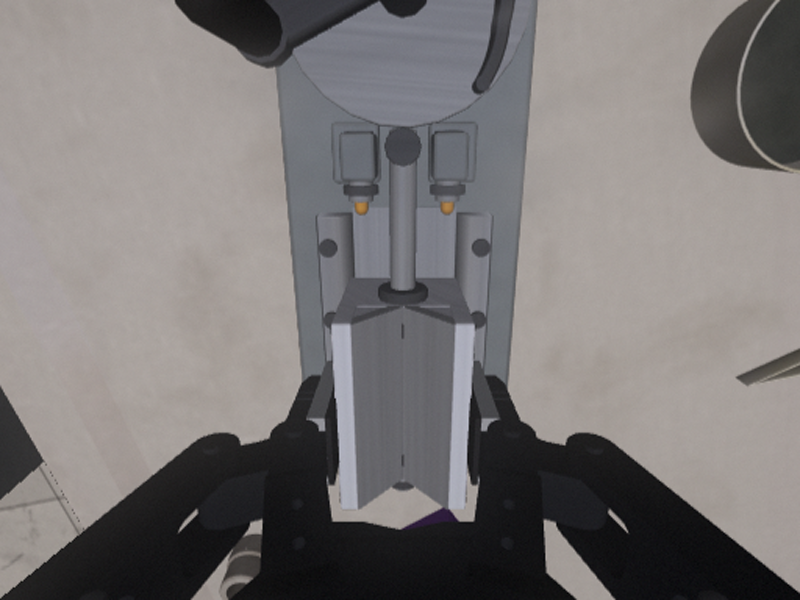

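The wrist view shows the nest centred over the guide: the rail centre is near x = 404.5 and the bolt near 403, with the plungers at 361 and 447. I'm lowering it.

Request:
send_rows:
  translation:
    - [0,0,0.25]
    - [0,0,0.2]
    - [0,0,0.15]
    - [0,0,0.1]
    - [0,0,0.07]
  rotation:
    - [0,0,0]
    - [0,0,0]
    - [0,0,0]
    - [0,0,0]
    - [0,0,0]
  grip: [30,30,30,30,30]

```text
time: 8.88
eef_pos: [0.5267, 0.0236, 0.0316]
tcp_rot: [0.783, 0.622, -0.0, -0.0]
contact_force: [-0.8, 0.1, -5.6]
opening: 0.459
```

Request:
send_rows:
  translation:
    - [0,0,0.04]
    - [0,0,0.02]
    - [0,0,0]
  rotation:
    - [0,0,0]
    - [0,0,0]
    - [0,0,0]
  grip: [30,30,30]

```text
time: 9.25
eef_pos: [0.5267, 0.0235, 0.03]
tcp_rot: [0.783, 0.622, -0.0, -0.0]
contact_force: [-0.9, 0.2, -5.1]
opening: 0.457
```

Request:
send_rows:
  translation:
    - [0,0,0.04]
    - [0,0,0.03]
    - [0,0,0]
  rotation:
    - [0,0,0]
    - [0,0,0]
    - [0,0,0]
  grip: [30,30,30]

```text
time: 9.62
eef_pos: [0.5267, 0.0236, 0.0292]
tcp_rot: [0.783, 0.622, -0.001, -0.0]
contact_force: [-5.5, 0.5, 4.7]
opening: 0.457
```

Request:
send_rows:
  translation:
    - [0.05,0,-0.03]
    - [0.15,0,0]
    - [0.15,0,0]
    - [0.15,0,0]
    - [0,0,0]
  rotation:
    - [0,0,0]
    - [0,0,0]
    - [0,0,0]
    - [0,0,0]
    - [0,0,0]
  grip: [30,30,30,30,30]

```text
time: 10.25
eef_pos: [0.5302, 0.0387, 0.0291]
tcp_rot: [0.783, 0.622, -0.0, -0.0]
contact_force: [-4.6, 0.6, 1.7]
opening: 0.462
```

Request:
send_rows:
  translation:
    - [0.07,-0.02,0]
    - [0.07,0,0]
    - [0,0,0]
  rotation:
    - [0,0,0]
    - [0,0,0]
    - [0,0,0]
  grip: [30,30,30]

```text
time: 10.62
eef_pos: [0.531, 0.0424, 0.0291]
tcp_rot: [0.783, 0.622, 0.0, 0.0]
contact_force: [-2.8, 0.7, 2.5]
opening: 0.46
```

Request:
send_rows:
  translation:
    - [0.05,0,0]
    - [0,0,0]
  rotation:
    - [0,0,0]
    - [0,0,0]
  grip: [30,30]

```text
time: 10.88
eef_pos: [0.5313, 0.0438, 0.0292]
tcp_rot: [0.783, 0.622, 0.0, 0.0]
contact_force: [-3.7, -1.1, 3.8]
opening: 0.455
```

Request:
send_rows:
  translation:
    - [0.05,0,0]
    - [0,0,0]
  rotation:
    - [0,0,0]
    - [0,0,0]
  grip: [30,30]

```text
time: 11.12
eef_pos: [0.5316, 0.0448, 0.0292]
tcp_rot: [0.783, 0.622, -0.0, 0.001]
contact_force: [-4.2, -2.9, 4.3]
opening: 0.458
```

Request:
send_rows:
  translation:
    - [0.05,-0.02,0]
    - [0,0,0]
  rotation:
    - [0,0,0]
    - [0,0,0]
  grip: [30,30]

```text
time: 11.38
eef_pos: [0.5318, 0.0458, 0.0292]
tcp_rot: [0.783, 0.622, 0.0, 0.001]
contact_force: [-2.5, -6.0, 3.7]
opening: 0.455
```

Request:
send_rows:
  translation:
    - [0.05,0,0]
    - [0,0,0]
  rotation:
    - [0,0,0]
    - [0,0,0]
  grip: [30,30]

```text
time: 11.62
eef_pos: [0.532, 0.0468, 0.0292]
tcp_rot: [0.783, 0.622, -0.0, 0.002]
contact_force: [-2.5, -8.2, 3.6]
opening: 0.459
```

Request:
send_rows:
  translation:
    - [0,0,0]
    - [0,0,0]
    - [0,0,0]
    - [0,0,0]
    - [0,0,0]
  rotation:
    - [0,0,0]
    - [0,0,0]
    - [0,0,0]
    - [0,0,0]
    - [0,0,0]
  grip: [48,55,60,60,60]

```text
time: 12.25
eef_pos: [0.5314, 0.0485, 0.0288]
tcp_rot: [0.783, 0.622, 0.0, 0.0]
contact_force: [-0.3, 0.1, 0.3]
opening: 0.698
```

Request:
send_rows:
  translation:
    - [0,0,-0.2]
    - [0,0,-0.6]
    - [0,0,-0.9]
    - [0,0,-0.9]
    - [0,0,-0.9]
  rotation:
    - [0,0,0]
    - [0,0,0]
    - [0,0,0]
    - [0,0,0]
    - [0,0,0]
  grip: [60,60,60,60,60]

```text
time: 12.88
eef_pos: [0.5317, 0.0483, 0.1363]
tcp_rot: [0.783, 0.622, 0.001, 0.001]
contact_force: [-0.2, 0.4, -0.1]
opening: 0.702
```

Request:
send_rows:
  translation:
    - [0,0,-0.5]
    - [0,0,0]
  rotation:
    - [0,0,0]
    - [0,0,0]
  grip: [60,60]

```text
time: 13.12
eef_pos: [0.5323, 0.0482, 0.1508]
tcp_rot: [0.783, 0.622, 0.001, 0.001]
contact_force: [0.1, 0.5, -1.3]
opening: 0.704
```

```bash
python3 - <<'E'
from h import *
im,K,Rm,t=cam("wrist"); cv2.imwrite("pics/w4.png",cv2.resize(im,(800,600),interpolation=cv2.INTER_CUBIC))
s=ctrl.get_state();print(s["eef_pos"],R.from_quat(s["tcp_rot"]).as_matrix()[:,0],s["contact_force"])
E
```

```text
[0.5314 0.0483 0.1492] [0.2272 0.9739 0.0001] [ 0.2038 -0.0047 -0.4375]
```

View pics/w4.png

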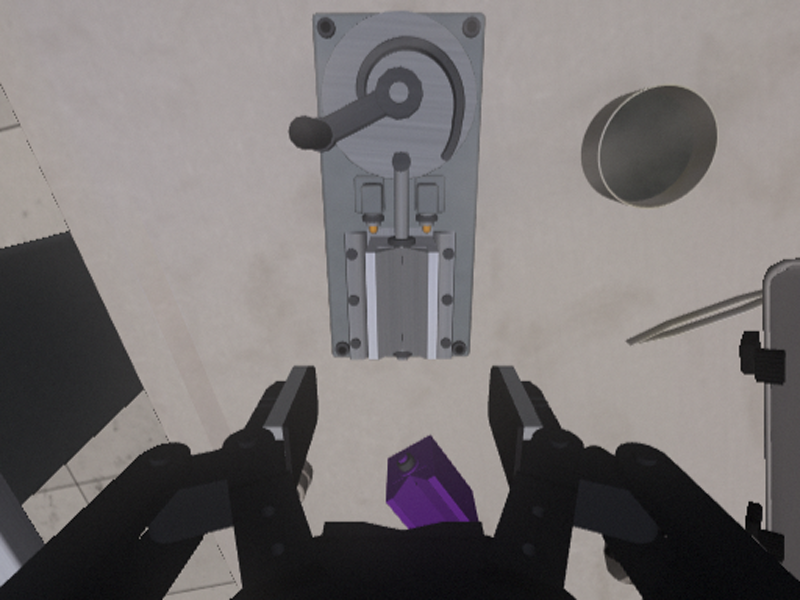

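The wrist view shows the pin top at (401,160), the plungers at (373,229) and (427,229), the hub at (399,92), the disc edges at rows 11 and 178, and the nest's top front edge at row 250. I'll work out how far the pin is from the cam axis.

```bash
python3 - <<'E'
from h import *
im,K,Rm,t=cam("wrist"); s=ctrl.get_state(); p=np.array(s["eef_pos"]); M=R.from_quat(s["tcp_rot"]).as_matrix()
sc=lambda L:(np.array(L)+.5)/1.5625-.5
def tf(q,z): return ((ray(sc(q),z,K,Rm,t)-p)@M)[:,:2]
print("plate corners",tf([(314,13),(484,13),(332,357),(471,357)],.012))
print("disc edges",tf([(401,11),(401,178),(320,95),(478,95)],.02))
print("hub",tf([(399,92)],.055),"knob top",tf([(309,131)],.092))
print("plungers",tf([(373,230),(427,230)],.026))
print("pin top",tf([(401,160)],.012+.027),"nut flange",tf([(402,241)],.037))
print("top front edge",tf([(402,250)],.058),"back",tf([(370,359),(436,359)],.058))
g=cv2.resize(im[90:240,190:325],None,fx=4,fy=4,interpolation=cv2.INTER_CUBIC); cv2.imwrite("pics/c4.png",g)
E
```

```text
plate corners [[ 0.1495 -0.0467]
 [ 0.1496  0.0463]
 [-0.0586 -0.0469]
 [-0.0586  0.0494]]
disc edges [[ 0.1485  0.0009]
 [ 0.0624  0.0009]
 [ 0.1075 -0.0445]
 [ 0.1076  0.044 ]]
hub [[ 0.1054 -0.    ]] knob top [[ 0.0865 -0.0378]]
plungers [[ 0.0325 -0.0159]
 [ 0.0326  0.0165]]
pin top [[0.0732 0.0009]] nut flange [[0.0281 0.0015]]
top front edge [[0.0276 0.0015]] back [[-0.037  -0.017 ]
 [-0.037   0.0213]]
```

View pics/c4.png

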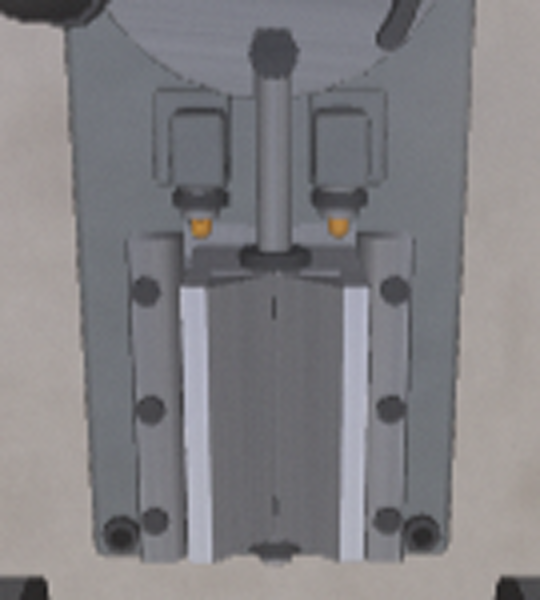

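The nest's face is 5 mm short of the plunger tips and the pin is about 32 mm from the axis. The springs threw it back on release. I'll regrip, push it up to light contact, back off to zero force and release more gently.

Request:
send_rows:
  translation:
    - [-0.1,0.02,0.5]
    - [0,0,0.95]
    - [0,0,0.95]
    - [0,0,0.95]
    - [0,0,0.65]
  rotation:
    - [0,0,0]
    - [0,0,0]
    - [0,0,0]
    - [0,0,0]
    - [0,0,0]
  grip: [60,60,60,60,60]

```text
time: 13.85
eef_pos: [0.5287, 0.0453, 0.0249]
tcp_rot: [0.783, 0.622, -0.002, -0.002]
contact_force: [0.3, 0.4, 1.0]
opening: 0.699
```

Request:
send_rows:
  translation:
    - [0,0,0]
    - [0,0,0]
    - [0,0,0]
    - [0,0,0]
    - [0,0,0]
  rotation:
    - [0,0,0]
    - [0,0,0]
    - [0,0,0]
    - [0,0,0]
    - [0,0,0]
  grip: [50,43,30,30,30]
  squeeze: 40

```text
time: 14.48
eef_pos: [0.5314, 0.0452, 0.0291]
tcp_rot: [0.783, 0.622, 0.0, 0.0]
contact_force: [0.9, 0.3, -1.5]
opening: 0.465
```

Request:
send_rows:
  translation:
    - [0.05,0,0]
    - [0.05,0,0]
    - [0,0,0]
  rotation:
    - [0,0,0]
    - [0,0,0]
    - [0,0,0]
  grip: [30,30,30]

```text
time: 14.85
eef_pos: [0.5321, 0.0484, 0.0291]
tcp_rot: [0.783, 0.622, 0.0, 0.0]
contact_force: [0.1, 0.8, -0.6]
opening: 0.461
```

Request:
send_rows:
  translation:
    - [0.05,0,0]
    - [0,0,0]
  rotation:
    - [0,0,0]
    - [0,0,0]
  grip: [30,30]

```text
time: 15.1
eef_pos: [0.5325, 0.0496, 0.0291]
tcp_rot: [0.783, 0.622, 0.0, 0.0]
contact_force: [-0.3, -0.9, 0.7]
opening: 0.463
```

Request:
send_rows:
  translation:
    - [0.05,0,0]
    - [0,0,0]
  rotation:
    - [0,0,0]
    - [0,0,0]
  grip: [30,30]

```text
time: 15.35
eef_pos: [0.5327, 0.0503, 0.0291]
tcp_rot: [0.783, 0.622, -0.001, 0.001]
contact_force: [-2.5, -5.4, 1.5]
opening: 0.459
```

Request:
send_rows:
  translation:
    - [0.03,0,0]
    - [0,0,0]
  rotation:
    - [0,0,0]
    - [0,0,0]
  grip: [30,30]

```text
time: 15.6
eef_pos: [0.5328, 0.0508, 0.0291]
tcp_rot: [0.783, 0.622, -0.001, 0.001]
contact_force: [-2.0, -5.3, 2.2]
opening: 0.465
```

Request:
send_rows:
  translation:
    - [-0.03,0,0]
    - [-0.02,0,0]
    - [0,0,0]
  rotation:
    - [0,0,0]
    - [0,0,0]
    - [0,0,0]
  grip: [30,30,30]
  squeeze: 20

```text
time: 15.98
eef_pos: [0.5326, 0.0503, 0.0291]
tcp_rot: [0.783, 0.622, -0.0, 0.0]
contact_force: [-1.7, -4.7, 2.7]
opening: 0.463
```

Request:
send_rows:
  translation:
    - [-0.02,0,0]
    - [0,0,0]
  rotation:
    - [0,0,0]
    - [0,0,0]
  grip: [30,30]

```text
time: 16.23
eef_pos: [0.5326, 0.05, 0.0291]
tcp_rot: [0.783, 0.622, 0.0, 0.0]
contact_force: [-0.7, -3.1, 3.2]
opening: 0.461
```

Request:
send_rows:
  translation:
    - [-0.02,0,0]
    - [0,0,0]
  rotation:
    - [0,0,0]
    - [0,0,0]
  grip: [30,30]

```text
time: 16.48
eef_pos: [0.5325, 0.0497, 0.0291]
tcp_rot: [0.783, 0.622, 0.0, 0.0]
contact_force: [-0.8, -1.1, 4.1]
opening: 0.462
```

Request:
send_rows:
  translation:
    - [0,0,0]
    - [0,0,0]
    - [0,0,0]
    - [0,0,0]
    - [0,0,0]
  rotation:
    - [0,0,0]
    - [0,0,0]
    - [0,0,0]
    - [0,0,0]
    - [0,0,0]
  grip: [44,48,54,60,60]

```text
time: 17.1
eef_pos: [0.5322, 0.0494, 0.0288]
tcp_rot: [0.783, 0.622, 0.0, -0.0]
contact_force: [-0.2, 0.2, -0.4]
opening: 0.705
```

Request:
send_rows:
  translation:
    - [0,0,-0.2]
    - [0,0,-0.6]
    - [0,0,-0.9]
    - [0,0,-0.9]
    - [0,0,-0.9]
  rotation:
    - [0,0,0]
    - [0,0,0]
    - [0,0,0]
    - [0,0,0]
    - [0,0,0]
  grip: [60,60,60,60,60]

```text
time: 17.73
eef_pos: [0.5326, 0.0494, 0.1364]
tcp_rot: [0.783, 0.622, 0.001, 0.001]
contact_force: [0.5, 0.2, -0.0]
opening: 0.702
```

Request:
send_rows:
  translation:
    - [0,0,-0.5]
    - [0,0,0]
  rotation:
    - [0,0,0]
    - [0,0,0]
  grip: [60,60]

```text
time: 17.98
eef_pos: [0.5332, 0.0493, 0.1508]
tcp_rot: [0.783, 0.622, 0.001, 0.001]
contact_force: [0.4, 0.2, 0.5]
opening: 0.702
```

```bash
python3 - <<'E'
from h import *
im,K,Rm,t=cam("wrist"); cv2.imwrite("pics/w5.png",cv2.resize(im[:240,170:350],None,fx=3,fy=2.5*1.2//1,interpolation=cv2.INTER_CUBIC)[:600])
s=ctrl.get_state();print(s["eef_pos"],R.from_quat(s["tcp_rot"]).as_matrix()[:,0],s["contact_force"])
plan(.5126,.1379,.17,196.9,n=25)
E
```

```text
[0.5323 0.0494 0.1492] [0.2272 0.9739 0.0001] [ 0.0048 -0.4246 -0.2821]
from [0.5323 0.0494 0.1492] yaw 76.87 tilt [ 0.0001  0.0009 -1.    ] n 25
[[np.float64(0.11), np.float64(-0.05), np.float64(-0.03)], [np.float64(0.11), np.float64(-0.04), np.float64(-0.03)], [np.float64(0.12), np.float64(-0.03), np.float64(-0.03)], [np.float64(0.12), np.float64(-0.02), np.float64(-0.03)], [np.float64(0.12), np.float64(-0.01), np.float64(-0.03)]]
[[np.float64(0.12), np.float64(-0.0), np.float64(-0.03)], [np.float64(0.12), np.float64(0.01), np.float64(-0.03)], [np.float64(0.12), np.float64(0.02), np.float64(-0.03)], [np.float64(0.12), np.float64(0.03), np.float64(-0.03)], [np.float64(0.12), np.float64(0.04), np.float64(-0.03)]]
[[np.float64(0.11), np.float64(0.05), np.float64(-0.03)], [np.float64(0.11), np.float64(0.06), np.float64(-0.03)], [np.float64(0.1), np.float64(0.06), np.float64(-0.03)], [np.float64(0.1), np.float64(0.07), np.float64(-0.03)], [np.float64(0.09), np.float64(0.08), np.float64(-0.03)]]
[[np.float64(0.08), np.float64(0.09), np.float64(-0.03)], [np.float64(0.08), np.float64(0.09), np.float64(-0.03)], [np.float64(0.07), np.float64(0.1), np.float64(-0.03)], [np.float64(0.06), np.float64(0.11), np.float64(-0.03)], [np.float64(0.05), np.float64(0.11), np.float64(-0.03)]]
[[np.float64(0.04), np.float64(0.11), np.float64(-0.03)], [np.float64(0.03), np.float64(0.12), np.float64(-0.03)], [np.float64(0.02), np.float64(0.12), np.float64(-0.03)], [np.float64(0.01), np.float64(0.12), np.float64(-0.03)], [np.float64(0.0), np.float64(0.12), np.float64(-0.03)]]
rotz each -0.96
```

View pics/w5.png

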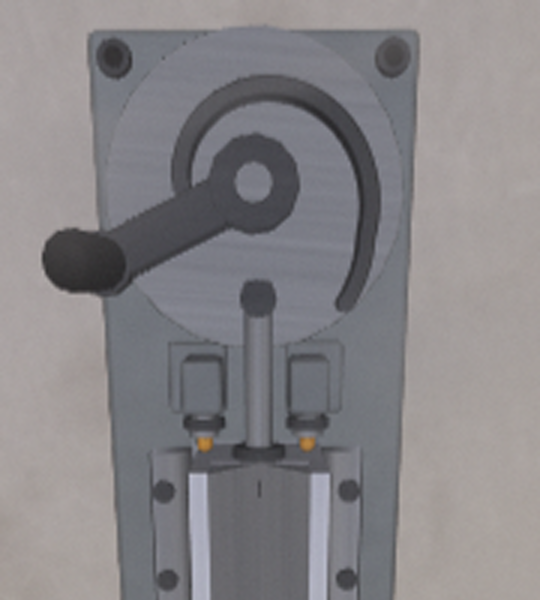

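The nest's front face now meets the plunger tips and the pin stands inside the mouth, about 27 mm from the axis, with the lever still open. I'm moving over the knob.

Request:
send_rows:
  translation:
    - [0.11,-0.05,-0.03]
    - [0.11,-0.04,-0.03]
    - [0.12,-0.03,-0.03]
    - [0.12,-0.02,-0.03]
    - [0.12,-0.01,-0.03]
  rotation:
    - [0,0,-0.96]
    - [0,0,-0.96]
    - [0,0,-0.96]
    - [0,0,-0.96]
    - [0,0,-0.96]
  grip: [60,60,60,60,60]

```text
time: 18.65
eef_pos: [0.5276, 0.0673, 0.1515]
tcp_rot: [0.636, 0.772, -0.001, -0.001]
contact_force: [1.1, 0.0, 0.3]
opening: 0.7
```

Request:
send_rows:
  translation:
    - [0.12,0,-0.03]
    - [0.12,0.01,-0.03]
    - [0.12,0.02,-0.03]
    - [0.12,0.03,-0.03]
    - [0.12,0.04,-0.03]
  rotation:
    - [0,0,-0.96]
    - [0,0,-0.96]
    - [0,0,-0.96]
    - [0,0,-0.96]
    - [0,0,-0.96]
  grip: [60,60,60,60,60]

```text
time: 19.27
eef_pos: [0.5241, 0.0853, 0.1559]
tcp_rot: [0.462, 0.887, -0.001, -0.002]
contact_force: [-0.7, 0.1, 0.9]
opening: 0.7
```

Request:
send_rows:
  translation:
    - [0.11,0.05,-0.03]
    - [0.11,0.06,-0.03]
    - [0.1,0.06,-0.03]
    - [0.1,0.07,-0.03]
    - [0.09,0.08,-0.03]
  rotation:
    - [0,0,-0.96]
    - [0,0,-0.96]
    - [0,0,-0.96]
    - [0,0,-0.96]
    - [0,0,-0.96]
  grip: [60,60,60,60,60]

```text
time: 19.9
eef_pos: [0.5202, 0.103, 0.1604]
tcp_rot: [0.267, 0.964, -0.0, -0.002]
contact_force: [0.1, -0.5, 0.4]
opening: 0.705
```

Request:
send_rows:
  translation:
    - [0.08,0.09,-0.03]
    - [0.08,0.09,-0.03]
    - [0.07,0.1,-0.03]
    - [0.06,0.11,-0.03]
    - [0.05,0.11,-0.03]
  rotation:
    - [0,0,-0.96]
    - [0,0,-0.96]
    - [0,0,-0.96]
    - [0,0,-0.96]
    - [0,0,-0.96]
  grip: [60,60,60,60,60]

```text
time: 20.52
eef_pos: [0.5162, 0.1208, 0.1649]
tcp_rot: [0.061, 0.998, -0.0, -0.002]
contact_force: [0.2, 0.5, -1.3]
opening: 0.703
```

Request:
send_rows:
  translation:
    - [0.04,0.11,-0.03]
    - [0.03,0.12,-0.03]
    - [0.02,0.12,-0.03]
    - [0.01,0.12,-0.03]
    - [0,0.12,-0.03]
  rotation:
    - [0,0,-0.96]
    - [0,0,-0.96]
    - [0,0,-0.96]
    - [0,0,-0.96]
    - [0,0,-0.96]
  grip: [50,40,30,26,26]

```text
time: 21.15
eef_pos: [0.5124, 0.1384, 0.1694]
tcp_rot: [-0.148, 0.989, 0.0, -0.002]
contact_force: [0.4, 0.4, -0.2]
opening: 0.302
```

```bash
python3 - <<'E'
from h import *
im,K,Rm,t=cam("wrist"); cv2.imwrite("pics/w6.png",cv2.resize(im,(800,600),interpolation=cv2.INTER_CUBIC))
s=ctrl.get_state();M=R.from_quat(s["tcp_rot"]).as_matrix();print(s["eef_pos"],M[:,0],np.degrees(np.arctan2(M[1,0],M[0,0])),s["contact_force"],s["opening"],s["qpos"])
print("expect knob",proj([[.5126,.1379,.092]],K,Rm,t)*1.5625,"axis",proj([[.5557,.151,.02]],K,Rm,t)*1.5625)
E
```

```text
[0.5124 0.1387 0.1696] [-0.9556 -0.2946  0.0032] -162.86478035130324 [ 0.5291 -0.0908  0.4453] 0.302978592165563 [ 0.073   0.0309  1.9833  0.0003  1.1308 -1.797 ]
expect knob [[401.5519 305.0147]] axis [[401.3931 330.4856]]
```

View pics/w6.png

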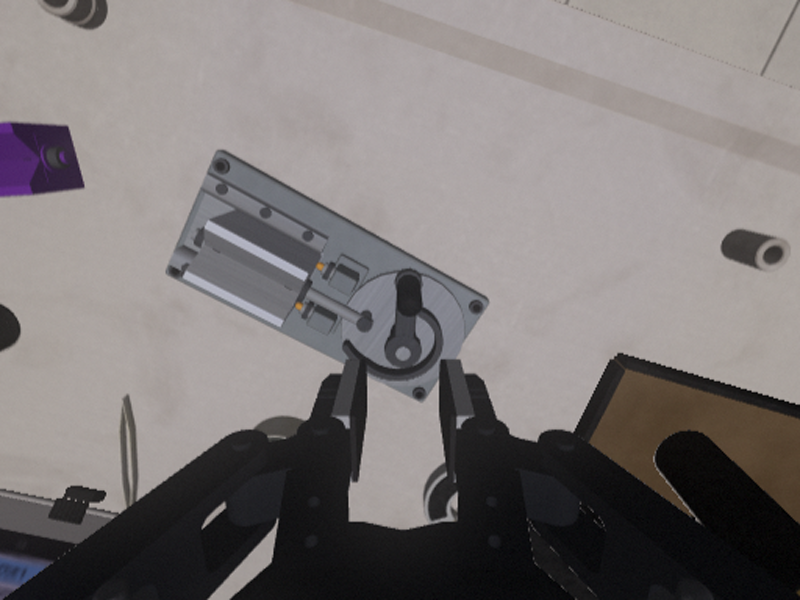

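The wrist view shows the knob top at about (408,302) against (401.5,305) expected, so the lever sits about 4° clockwise of nominal. The hub is at (402,350). I'm correcting the pose and lowering the loose fork over the knob.

Request:
send_rows:
  translation:
    - [0,0.09,0.5]
    - [0,0,0.9]
    - [0,0,0.9]
    - [0,0,0.7]
    - [0,0,0]
  rotation:
    - [0,0,0.8]
    - [0,0,0]
    - [0,0,0]
    - [0,0,0]
    - [0,0,0]
  grip: [26,26,26,26,26]

```text
time: 21.82
eef_pos: [0.5102, 0.1407, 0.0782]
tcp_rot: [-0.112, 0.994, 0.0, -0.003]
contact_force: [0.1, 0.6, -0.4]
opening: 0.307
```

Request:
send_rows:
  translation:
    - [0,0,0.4]
    - [0,0,0.35]
    - [0,0,0]
    - [0,0,0]
    - [0,0,0]
  rotation:
    - [0,0,0]
    - [0,0,0]
    - [0,0,0]
    - [0,0,0]
    - [0,0,0]
  grip: [26,26,26,26,26]

```text
time: 22.45
eef_pos: [0.5132, 0.141, 0.0594]
tcp_rot: [-0.112, 0.994, -0.0, 0.001]
contact_force: [-0.1, 0.2, 0.6]
opening: 0.308
```

```bash
cat >> h.py <<'E'
AX=np.array([.5557,.151])
def rep():
    s=ctrl.get_state();M=R.from_quat(s["tcp_rot"]).as_matrix();p=np.array(s["eef_pos"]);d=p[:2]-AX
    a=np.degrees(np.arctan2(d[1],d[0]));f=M.T@np.array(s["contact_force"])
    print("t",round(s["time"],2),"p",p,"yaw",np.degrees(np.arctan2(M[1,0],M[0,0])).round(2),"r",np.linalg.norm(d).round(4),"ang",a.round(1),"turn",np.radians((196.9-a)%360).round(3),"Ftool",f,"open",s["opening"]*85.4)
E
python3 - <<'E'
from h import *
im,K,Rm,t=cam("wrist"); rep(); cv2.imwrite("pics/w7.png",im[100:340,100:420])
E
```

```text
t 22.5 p [0.5131 0.141  0.0593] yaw -167.13 r 0.0438 ang -166.8 turn 0.065 Ftool [-0.6127 -0.8651  0.0217] open 25.846408336769247
```

View pics/w7.png

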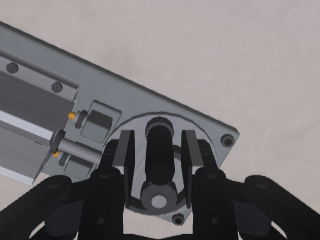

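The knob stands between the fingers, roughly centred. I'm narrowing the fork and starting the arc.

Request:
send_rows:
  translation:
    - [0.04,0,0]
    - [0,0.1,0]
    - [-0.006,0.131,0]
    - [-0.006,0.131,0]
    - [-0.006,0.131,0]
  rotation:
    - [0,0,0]
    - [0,0,0]
    - [0,0,1]
    - [0,0,1]
    - [0,0,1]
  grip: [18,18,18,18,18]

```text
time: 23.12
eef_pos: [0.5105, 0.1541, 0.059]
tcp_rot: [0.019, 1.0, -0.002, 0.001]
contact_force: [1.2, -4.8, -0.9]
opening: 0.214
```

```bash
python3 -c "
from h import *
rep()"
```

```text
t 23.12 p [0.5105 0.1541 0.059 ] yaw 177.77 r 0.0453 ang 176.1 turn 0.363 Ftool [-1.3966 -4.7833  0.9622] open 18.280127597972307
```

Request:
send_rows:
  translation:
    - [-0.006,0.131,0]
    - [-0.006,0.131,0]
    - [-0.006,0.131,0]
    - [-0.006,0.131,0]
    - [-0.006,0.131,0]
  rotation:
    - [0,0,1]
    - [0,0,1]
    - [0,0,1]
    - [0,0,1]
    - [0,0,1]
  grip: [18,18,18,18,18]

```text
time: 23.75
eef_pos: [0.5148, 0.1728, 0.0588]
tcp_rot: [0.235, 0.972, -0.002, 0.0]
contact_force: [-0.1, -5.0, 0.9]
opening: 0.208
```

Request:
send_rows:
  translation:
    - [-0.006,0.131,0]
    - [-0.006,0.131,0]
    - [-0.006,0.131,0]
    - [-0.006,0.131,0]
    - [-0.006,0.131,0]
  rotation:
    - [0,0,1]
    - [0,0,1]
    - [0,0,1]
    - [0,0,1]
    - [0,0,1]
  grip: [18,18,18,18,18]

```text
time: 24.38
eef_pos: [0.5258, 0.188, 0.0582]
tcp_rot: [0.44, 0.898, -0.002, -0.001]
contact_force: [-3.4, -4.2, 1.7]
opening: 0.207
```

```bash
python3 -c "
from h import *
rep()"
```

```text
t 24.38 p [0.5258 0.188  0.0582] yaw 127.76 r 0.0476 ang 128.9 turn 1.187 Ftool [-1.2567 -5.3083 -1.6292] open 17.707894784532222
```

Request:
send_rows:
  translation:
    - [-0.02,0.131,0]
    - [-0.02,0.131,0]
    - [-0.01,0.131,0]
    - [-0.006,0.131,0]
    - [-0.006,0.131,0]
  rotation:
    - [0,0,1]
    - [0,0,1]
    - [0,0,1]
    - [0,0,1]
    - [0,0,1]
  grip: [18,18,18,18,18]

```text
time: 25.0
eef_pos: [0.5422, 0.196, 0.0578]
tcp_rot: [0.624, 0.781, -0.004, -0.003]
contact_force: [-6.9, -3.5, 3.0]
opening: 0.214
```

```bash
python3 -c "
from h import *
rep()"
```

```text
t 25.0 p [0.5422 0.196  0.0578] yaw 102.75 r 0.047 ang 106.7 turn 1.575 Ftool [-1.869  -7.4808 -2.9757] open 18.25595937352817
```

Request:
send_rows:
  translation:
    - [-0.02,0.131,0]
    - [-0.02,0.131,0]
    - [-0.006,0.131,0]
    - [-0.006,0.131,0]
    - [-0.006,0.131,0]
  rotation:
    - [0,0,1]
    - [0,0,1]
    - [0,0,1]
    - [0,0,1]
    - [0,0,1]
  grip: [18,18,18,18,18]

```text
time: 25.62
eef_pos: [0.5612, 0.1969, 0.0577]
tcp_rot: [0.779, 0.627, -0.004, -0.003]
contact_force: [-8.4, 2.7, 3.9]
opening: 0.215
```

```bash
python3 -c "
from h import *
rep()"
```

```text
t 25.62 p [0.5612 0.1969 0.0577] yaw 77.7 r 0.0462 ang 83.2 turn 1.985 Ftool [ 0.8546 -8.7869 -3.7737] open 18.34917089691478
```

Request:
send_rows:
  translation:
    - [-0.006,0.131,0]
    - [-0.006,0.131,0]
    - [-0.006,0.131,0]
  rotation:
    - [0,0,1]
    - [0,0,1]
    - [0,0,1]
  grip: [18,18,18]

```text
time: 26.0
eef_pos: [0.5724, 0.1937, 0.0577]
tcp_rot: [0.854, 0.52, -0.004, -0.003]
contact_force: [-7.6, 4.2, 2.7]
opening: 0.213
```

```bash
python3 -c "
from h import *
rep()"
```

```text
t 26.0 p [0.5724 0.1937 0.0577] yaw 62.68 r 0.0459 ang 68.7 turn 2.238 Ftool [ 0.2412 -8.6552 -2.5745] open 18.200957906622893
```

Request:
send_rows:
  translation:
    - [-0.006,0.131,0]
    - [-0.006,0.131,0]
    - [-0.006,0.131,0]
  rotation:
    - [0,0,1]
    - [0,0,1]
    - [0,0,1]
  grip: [18,18,18]

```text
time: 26.38
eef_pos: [0.581, 0.1884, 0.0577]
tcp_rot: [0.915, 0.404, -0.005, -0.005]
contact_force: [-11.3, 9.7, 5.7]
opening: 0.21
```

```bash
python3 -c "
from h import *
rep()"
```

```text
t 26.38 p [0.581  0.1884 0.0577] yaw 47.65 r 0.0452 ang 55.9 turn 2.461 Ftool [ -0.4412 -14.9379  -5.5293] open 17.922970012056194
```

Request:
send_rows:
  translation:
    - [0,0,0]
    - [0,0,0]
    - [0,0,0]
  rotation:
    - [0,0,0]
    - [0,0,0]
    - [0,0,0]
  grip: [18,18,18]

```text
time: 26.75
eef_pos: [0.5818, 0.1881, 0.0578]
tcp_rot: [0.914, 0.405, -0.004, -0.004]
contact_force: [-8.7, 6.8, 3.2]
opening: 0.21
```

```bash
python3 -c "
from h import *
rep()"
```

```text
t 26.75 p [0.5818 0.1881 0.0578] yaw 47.83 r 0.0454 ang 54.9 turn 2.478 Ftool [ -0.8495 -11.0542  -3.0893] open 17.924345300366937
```

Request:
send_rows:
  translation:
    - [0,0.07,0]
    - [0,0,0]
    - [0,0,0]
  rotation:
    - [0,0,0.5]
    - [0,0,0]
    - [0,0,0]
  grip: [18,18,18]

```text
time: 27.12
eef_pos: [0.5829, 0.1871, 0.0577]
tcp_rot: [0.923, 0.385, -0.004, -0.004]
contact_force: [-10.0, 8.5, 3.9]
opening: 0.208
```

```bash
python3 -c "
from h import *
rep()"
```

```text
t 27.12 p [0.5829 0.1871 0.0577] yaw 45.33 r 0.0452 ang 53.0 turn 2.511 Ftool [ -1.0227 -13.0864  -3.7267] open 17.74198432349813
```

Request:
send_rows:
  translation:
    - [0,0.03,0]
    - [0,0,0]
    - [0,0,0]
  rotation:
    - [0,0,0.2]
    - [0,0,0]
    - [0,0,0]
  grip: [18,18,18]

```text
time: 27.5
eef_pos: [0.5834, 0.1867, 0.0577]
tcp_rot: [0.926, 0.377, -0.004, -0.004]
contact_force: [-11.0, 9.3, 4.4]
opening: 0.213
```

```bash
python3 -c "
from h import *
rep()"
```

```text
t 27.5 p [0.5834 0.1867 0.0577] yaw 44.32 r 0.0452 ang 52.2 turn 2.525 Ftool [ -1.3655 -14.3534  -4.1875] open 18.21503575665718
```

Held still, the push is 14.4 N along the path, which is firmly tight. I'm easing off, opening the fork and lifting clear.

Request:
send_rows:
  translation:
    - [0,-0.1,0]
    - [0,-0.1,0]
    - [0,0,0]
    - [0,0,0]
    - [0,0,0]
  rotation:
    - [0,0,0]
    - [0,0,0]
    - [0,0,0]
    - [0,0,0]
    - [0,0,0]
  grip: [20,24,30,34,34]

```text
time: 28.12
eef_pos: [0.5842, 0.1874, 0.059]
tcp_rot: [0.926, 0.377, 0.0, 0.0]
contact_force: [-0.1, 0.3, -0.3]
opening: 0.397
```

```bash
python3 -c "
from h import *
rep()"
```

```text
t 28.12 p [0.5842 0.1874 0.059 ] yaw 44.35 r 0.0462 ang 51.9 turn 2.531 Ftool [ 0.1635 -0.2741  0.311 ] open 33.931448683146265
```

Request:
send_rows:
  translation:
    - [0,0,-0.3]
    - [0,0,-0.8]
    - [0,0,-0.9]
    - [0,0,-0.9]
    - [0,0,-0.9]
  rotation:
    - [0,0,0]
    - [0,0,0]
    - [0,0,0]
    - [0,0,0]
    - [0,0,0]
  grip: [34,34,34,34,34]

```text
time: 28.75
eef_pos: [0.584, 0.1876, 0.1745]
tcp_rot: [0.926, 0.378, 0.0, 0.0]
contact_force: [0.1, -0.2, 0.5]
opening: 0.402
```

Request:
send_rows:
  translation:
    - [-0.6,0,-0.5]
    - [-0.9,0,0]
    - [-0.9,0,0]
    - [0,0,0]
    - [0,0,0]
  rotation:
    - [0,0,0]
    - [0,0,0]
    - [0,0,0]
    - [0,0,0]
    - [0,0,0]
  grip: [34,34,34,34,34]

```text
time: 29.38
eef_pos: [0.5331, 0.1375, 0.1886]
tcp_rot: [0.926, 0.377, 0.001, 0.0]
contact_force: [0.0, 0.7, -0.4]
opening: 0.4
```

```bash
python3 - <<'E'
from h import *
rep(); im,K,Rm,t=cam("wrist"); cv2.imwrite("pics/w8.png",cv2.resize(im,(800,600),interpolation=cv2.INTER_CUBIC))
E
```

```text
t 29.38 p [0.5331 0.1375 0.1886] yaw 44.35 r 0.0264 ang -149.1 turn 6.039 Ftool [ 0.5413 -0.4873  0.3733] open 34.1979515865191
```

View pics/w8.png

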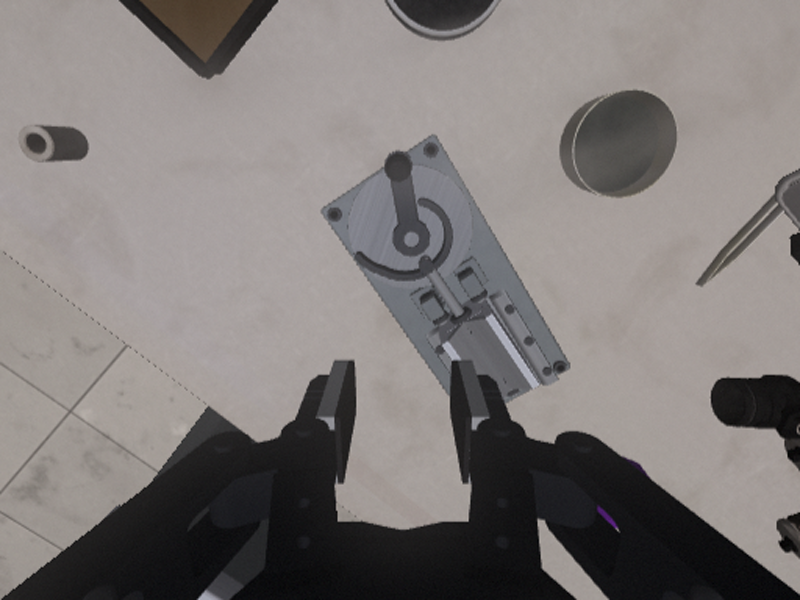

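The wrist view shows the hook wall round the outside of the pin at (427,265), the lever staying over at (397,160), and the nest's face at the stop screws. I'll compute the pin distance and hand in.

```bash
python3 - <<'E'
from h import *
im,K,Rm,t=cam("wrist"); sc=lambda L:(np.array(L)+.5)/1.5625-.5
a=ray(sc([(411,238)]),.055,K,Rm,t)[0];p=ray(sc([(427,265)]),.039,K,Rm,t)[0];k=ray(sc([(397,160)]),.092,K,Rm,t)[0]
u=np.array([.2272,.9739]);d=(p-a)[:2];print("axis",a,"pin x,y",d@u,d@[-u[1],u[0]],"knob ang",np.degrees(np.arctan2(*(k-a)[[1,0]])),ctrl.get_state()["contact_force"])
print(ticket.sign_off())
E
```

```text
axis [0.5561 0.1516 0.055 ] pin x,y -0.024272707393637925 0.0021303184321089133 knob ang 54.08364554421281 [-0.0876  0.448  -0.2115]
the job is handed in; nothing more can be done
None
```

I fitted the V-nest in the guide and locked the cam lever; the job was handed in at about 29 s of the 66 s allowed. The hand-in reports no verdict.

- **Seating the nest:** I set it down between the rails and slid it to the plungers with the lever still open. On the first release the plungers threw it back about 5 mm. I regripped it, pushed until I felt the plungers again, backed off to about 1 N and let go. A picture then showed the pin in the mouth, about 27 mm from the cam axis (scaled from the earlier view, not re-measured).
- **Locking the lever:** I swung it clockwise with a loose fork of the fingers to about 2.5 rad. It came up tight from about 2.3 rad, and I stopped at 14.4 N held still. The highest reading was 14.9 N, while moving.
- **Last checks:**
  - The pin is about 24 mm from the cam axis and about 2 mm off the guide's centre line, inside the 27.5 mm and 5 mm limits.
  - The lever stayed at about 2.5 rad after release.
  - The tool force is about zero, with the arm clear.
- **Not measured:** I had no direct reading of the hook's pull on the pin (more than 30 N needed), only the force at the knob.
- **Bystanders:** I took no final measurement of them. The arm stayed clear of them and of the purple look-alike.
- **Disagreement:** The top camera and the wrist camera differed by about 4 mm, so I used the wrist camera. The lever also started about 4° clockwise of its nominal open position, about 0.07 rad and well within the limit.

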